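# Feed washers through the tray gate

### The arm

A 6-joint arm with a two-finger parallel gripper is mounted at the origin on the work surface. World frame = base frame: x ahead of the robot, y to its left, z up, the work surface at z = 0. Lengths are in m, angles in degrees, forces in N, time in s.
With the tool pointing down it reaches from about 0.275 to 0.775 m from the base axis. Payload 14.6 kg.
Tool frame: the origin (TCP) lies midway between the tips of the shut fingers; the grasp point (between the pads) lies 19 mm behind it (manip.tcp_to_grasp is the distance from the TCP to the grasp point, in m); z points along the fingers, y is the direction in which the jaws open and shut (so a half turn about z gives the same grasp; the last joint's range is limited). The gripper opens to 85 mm and grips with 20 to 120 N. Pads are 22 mm wide; open, the fingers measure 114 mm over their backs; the gripper's body (76 mm by 85 mm) begins 54 mm behind the grasp point. The pads swing forward as they close: fully open they stand 13 mm farther back than shut.
Start: joints at [-76.851, 15.075, -2.767, 72.158, 0, 81.102], TCP at [0.197, -0.487, 0.231] pointing down, gripper open.
Joint ranges: [-151.79, 151.79], [-50.71, 97.33], [-67.44, 78.34], [-121.81, 120.89], [-77.56, 73.72], [-180, 180]. Speed limits (degrees/s): [108.29, 108.29, 147.25, 159.86, 180, 180].

### API

Orientations are given as a 3x3 rotation matrix whose columns are the frame's x, y, z axes.
In Python, from workcell import manip, viewer, order gives the robot as it stands.
- The arm moves only by the tool arm_command, never from a script. Its argument "steps" is a list of rows, each an object with "travel": the shift along the world's x, y, z each as a share of 60 cm, from -1 to 1, a list of three; "turn": the turn, a rotation vector about the world's x, y, z each as a share of 180 degrees, from -1 to 1, a list of three; "jaw": the closure, from -1 (fully open) to 1 (shut). A call has 1 to 5 rows; each row is the pose to reach, as a shift and turn from the pose commanded when the call began, turning the shorter way round; what a row does not reach only later rows make up. A row lasts 1/8 s, in which the tool goes at most 62.5 mm and 10.7 degrees, less where a joint would pass 70% of its speed; a pose out of reach is approached as far as the arm can. A call with a number of a shift or a turn outside -1 to 1 is refused whole. A call with a gripper value outside its range is refused whole. The fingers move at their own pace and stop on an object; the grip force is fixed at half the most. Time passes only in rows, so rows that repeat a pose let the fingers close. It gives the time, the measured TCP pose, the force and the opening at its end, in the units of the state.
- manip.get_state(): the state, without advancing time (a new reading comes with each control period).
- viewer.snapshot(name): name is "scene" or "top"; returns a dict with "img" (384x512x3 uint8, red, green, blue), "range_z" (384x512 float32, m along the optical axis (not along the pixel's ray), 0 where there is no reading), "intrinsics" (3x3 intrinsics, pixels), "k1" (the pictures are not rectified: a ray, as slopes to the right and down, at radius r is drawn at 1 + k1 r^2 times it, then the intrinsics apply), "R" (3x3) and "t" (3): a world point X has camera coordinates R X + t. Camera axes: x right, y down, z forward; pixel columns grow to the right and rows downward; lengths in m; the calibration is good to about 2 mm. A picture is of the moment at which its call begins.
- order.job_done(): hands the job in, once; it reports no verdict.
The state is a dict: "time_s": time; "joint_pos": joint angles; "qvel": joint speeds; "effort": joint torques, N m; "eef_pos": TCP position; "orientation": TCP orientation; "contact_force": force on the tool from outside, world axes, zero at the start; "ft_torque": the same for the moment, N m; "grip_width": opening from 0.0 (shut) to 1.0 (fully open).
Only numpy, scipy, OpenCV 4.12 (cv2) and the standard library are available. Lean on these libraries where they do the work, as an engineer would, in place of code of your own. Each camera call takes 0.05 s, during which the arm holds its last target.

### The job

With the fingertips, push the three round steel washers across the raised feed tray and through the gap in its fence, one at a time, so that each drops over the edge into the catch slot below. Only push them: do not lift any washer off the tray. Leave the two hexagon nuts where they lie and disturb nothing else on the table.

Things in the scene. Friction and masses are not known exactly. Their poses are not given: they have to be found in the camera images.
- tray: Feed tray fixed to the table, yaw within 0.25 rad. Origin on the table surface under the tray, z up; sizes in mm in its own axes. Flat plate, top 85 above the table, x -150 to 150, y -120 to 145. Walls 20 tall stand on it: side walls with inner faces at x +-150, back wall at y 145, gate fence along the -y edge. Washers leave in the -y direction.
- gate (a point): Middle of the gate (the gap in the fence), on the plate's top at its free edge: tray frame (0, -120, 85) mm. The gap is 52 mm wide along tray x; the fence beside it is 6 mm thick (y -120 to -114) and 20 mm tall. Two 5 mm slanting fences make a shallow funnel towards it, from (x +-27, y -115) to (x +-147, y -72). A washer tips off once its centre is past the edge.
- slot (a point): Middle of the catch slot's floor, tray frame (0, -167, 5) mm. The slot is an open sheet-metal box just beyond the gate: inside x -55 to 55, y -210 to -124, floor 5 mm and walls 90 mm above the table (70 mm on the side under the plate's edge).
- plate (a point): Point on the plate's top face, tray frame (0, 25, 85) mm, amid the loose pieces. They lie in two rows along tray x: far row y 58 to 82 (a washer at x within 12 of 0, and at x -75 and +75 one washer and one nut, either way round), near row y -32 to -8 (at x -75 and +75 one washer and one nut, either way round). The 75s vary by 10 mm. The middle lane to the gate has no nut in it.
- washer1_mid (a point): Plain steel washer lying flat on the tray at the start: 42 mm outside diameter, 10 mm thick, 60 to 130 g, slides freely (for contact it is a solid disc: the dark 18 mm centre is not a hole that anything can enter). This point is its centre, half-way up; at the start 90 mm above the table. The three washers are alike.
- washer2_mid (a point): Plain steel washer lying flat on the tray at the start: 42 mm outside diameter, 10 mm thick, 60 to 130 g, slides freely (for contact it is a solid disc: the dark 18 mm centre is not a hole that anything can enter). This point is its centre, half-way up; at the start 90 mm above the table. The three washers are alike.
- washer3_mid (a point): Plain steel washer lying flat on the tray at the start: 42 mm outside diameter, 10 mm thick, 60 to 130 g, slides freely (for contact it is a solid disc: the dark 18 mm centre is not a hole that anything can enter). This point is its centre, half-way up; at the start 90 mm above the table. The three washers are alike.
- nut1: Plain steel hexagon nut, 30 mm across flats, 24 mm tall, about 80 g, loose on the tray among the washers; origin at the centre of its underside. It must stay where it is.
- nut2: Plain steel hexagon nut, 30 mm across flats, 24 mm tall, about 80 g, loose on the tray among the washers; origin at the centre of its underside. It must stay where it is.
- brush: Bystander: hand brush 220 mm long lying to the left of the tray, along world x; origin about its middle. Leave alone.
- spray: Bystander: grey spray can 60 mm in diameter, 190 mm tall, standing to the robot's left; origin at the centre of its underside. Leave alone.
- bracket: Bystander: bent sheet-steel bracket 120 x 100 x 120 mm standing to the robot's right; origin at the centre of its underside. Leave alone.
- washer1: The same washer as washer1_mid; origin at the centre of its underside.
- washer2: The same washer as washer2_mid; origin at the centre of its underside.
- washer3: The same washer as washer3_mid; origin at the centre of its underside.
Mind the look-alikes: they are no part of the job. What is shaped like the washer1 but blue or green is not meant.

How it is judged:
By the outcome, as a careful person would: the job done as asked, in the order asked, and still so for the second after the job is handed in, with the robot touching nothing.
It also fails if it takes over 70 s, if anything falls off the work surface, if the arm or the gripper's body presses on something with over 40 N, if the wrist force passes 120 N, or if a joint passes its speed limit or range.

## Working session

There is one attempt and no reset: what is moved stays moved. The work goes in short steps, Python scripts to look and compute and a tool call to move; the robot and the scene stay as the last step left them, time stands still between calls to the robot, and variables do not carry over. Pictures are saved under pics/ and viewed, and the job is handed in when it is done.

Besides the shell and the picture viewer there is one more tool, called after "Request:" as name([rows], argument=value, ...), one row to a line, values as JSON. arm_command: Moves the arm, as the interface text tells. Its arguments: {"type":"object","properties":{"steps":{"type":"array"}},"required":["steps"]}

```bash
mkdir -p pics; ls; python3 - <<'E'
from workcell import manip, viewer, order
import cv2,numpy as np
s=manip.get_state();print(s)
for n in("scene","top"):
    d=viewer.snapshot(n);cv2.imwrite(f"pics/{n}0.png",cv2.cvtColor(d["img"],cv2.COLOR_RGB2BGR));np.savez(f"{n}0.npz",**d)
    print(n,d["intrinsics"],d["k1"],d["R"],d["t"])
print(manip.tcp_to_grasp)
E
```

```text
pics
{'time_s': 0.0, 'joint_pos': array([-7.68527435e+01,  1.50982809e+01, -2.80470675e+00,  7.21579328e+01,
       -3.68315055e-04,  8.11036353e+01]), 'qvel': array([ 0.03069806,  0.15672562, -0.05552643, -0.06517685,  0.07806651,
        0.00203677]), 'effort': array([ 2.01016319e-04, -6.37615085e+01,  3.84564579e+01,  1.37829728e-02,
       -5.82633675e-05, -4.03897127e-05]), 'eef_pos': array([ 0.19698211, -0.48634238,  0.23082406]), 'orientation': array([[ 9.26898404e-01,  3.75312254e-01, -2.48103714e-04],
       [ 3.75312303e-01, -9.26897840e-01,  1.03393089e-03],
       [ 1.58080135e-04, -1.05146527e-03, -9.99999435e-01]]), 'contact_force': array([ 0.25705344, -0.39539496, -0.02481368]), 'ft_torque': array([ 0.00334492, -0.00974641, -0.00799812]), 'grip_width': 0.9980823719022319}
scene [[377.56085564   0.         261.15427461]
 [  0.         377.56085564 191.03572144]
 [  0.           0.           1.        ]] -0.10696618642443873 [[ 0.83801414  0.54554505  0.010625  ]
 [ 0.41597072 -0.62613023 -0.65949169]
 [-0.3531298   0.55708305 -0.75163676]] [-0.46519629 -0.20717103  1.52709805]
top [[371.61488699   0.         254.27912531]
 [  0.         371.61488699 190.74841326]
 [  0.           0.           1.        ]] -0.03436119196900322 [[-0.00437445 -0.99982776 -0.0180364 ]
 [-0.99567923  0.0060279  -0.09266361]
 [ 0.09275637  0.01755312 -0.9955341 ]] [-0.02229862  0.59488061  1.04177415]
0.0187
```

View pics/scene0.png

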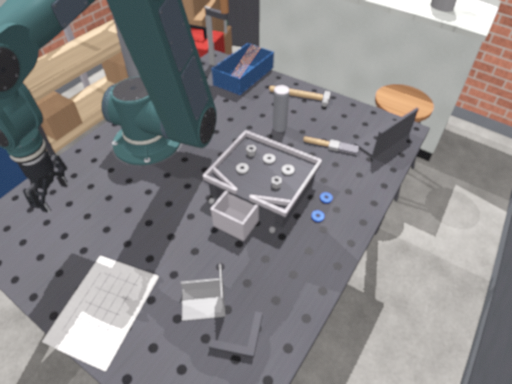

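View pics/top0.png

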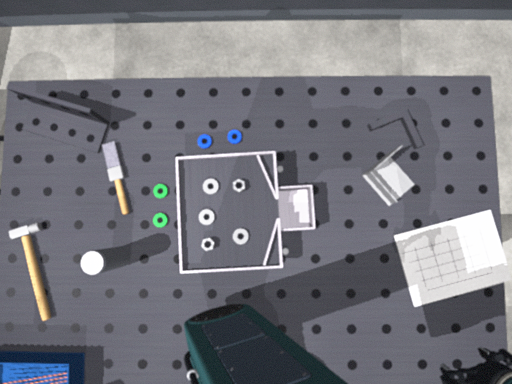

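The top view shows the tray at about (178–283, 152–272), with the gate facing right (world -y). The things that could be taken for a steel washer, by pixel:
- **Grey rings on the tray:** (210,186), (206,216) and (240,236).
- **Hex nuts:** (239,185) and (208,244).
- **Blue rings:** (204,141) and (234,136).
- **Green rings:** (161,190) and (160,220).

By the description I choose the three grey rings. Next I'll check them in a close crop and measure them.

```bash
cat > h.py <<'E'
import numpy as np,cv2
def ray(d,u,v):
    K=d["intrinsics"];k=float(d["k1"])
    x=(np.asarray(u,float)-K[0,2])/K[0,0];y=(np.asarray(v,float)-K[1,2])/K[1,1]
    p=cv2.undistortPoints(np.array([[[u,v]]],float),K,np.array([k,0,0,0,0.]))[0,0]
    return np.array([p[0],p[1],1.])
def onplane(d,u,v,z):
    r=d["R"].T@ray(d,u,v);c=-d["R"].T@d["t"]
    return c+r*(z-c[2])/r[2]
def proj(d,X):
    p,_=cv2.projectPoints(np.array(X,float).reshape(-1,1,3),cv2.Rodrigues(d["R"])[0],d["t"],d["intrinsics"],np.array([float(d["k1"]),0,0,0,0.]))
    return p[:,0]
def blobs(d,box,th):
    x0,y0,x1,y1=box;g=d["img"][y0:y1,x0:x1].min(2)
    n,l,st,c=cv2.connectedComponentsWithStats((g>th).astype(np.uint8))
    out=[]
    for i in range(1,n):
        m=(l==i).astype(np.uint8)
        if st[i,4]<12:continue
        cs,_=cv2.findContours(m,cv2.RETR_EXTERNAL,cv2.CHAIN_APPROX_NONE)
        cc=max(cs,key=cv2.contourArea);(cx,cy),(w,h),a=cv2.minAreaRect(cc)
        M=cv2.moments(cc)
        if M["m00"]>0:cx,cy=M["m10"]/M["m00"],M["m01"]/M["m00"]
        out.append((cx+x0,cy+y0,w,h,st[i,4]))
    return out
E
python3 - <<'E'
from h import *
d=dict(np.load("top0.npz"));s=dict(np.load("scene0.npz"))
cv2.imwrite("pics/c0.png",cv2.cvtColor(cv2.resize(d["img"][140:285,165:330],None,fx=4.5,fy=4,interpolation=cv2.INTER_CUBIC),cv2.COLOR_RGB2BGR))
cv2.imwrite("pics/c1.png",cv2.cvtColor(cv2.resize(s["img"][125:245,195:340],None,fx=5,fy=5,interpolation=cv2.INTER_CUBIC),cv2.COLOR_RGB2BGR))
for th in(130,):
  for b in blobs(d,(184,158,270,268),th):print(np.round(b,1),np.round(onplane(d,b[0],b[1],.095),4), np.round(d["range_z"][int(b[1]),int(b[0])],3))
E
```

```text
[189.8 158.5   1.   22.   35. ] [0.678  0.1489 0.095 ] 1.008
[263.7 170.6  31.4   3.7 106. ] [ 0.643  -0.0522  0.095 ] 0.998
[209.9 186.1  16.   16.  210. ] [0.6019 0.0935 0.095 ] 1.006
[238.1 185.1  13.   12.  111. ] [0.6041 0.0171 0.095 ] 0.989
[205.8 216.8  16.   17.  210. ] [0.519  0.1039 0.095 ] 1.001
[239.9 236.   16.   16.  200. ] [0.4676 0.0122 0.095 ] 0.991
[207.  244.   13.4  13.4 124. ] [0.4466 0.1003 0.095 ] 0.976
[265.2 257.8  27.   32.  128. ] [ 0.4097 -0.0549  0.095 ] 0.983
```

View pics/c0.png

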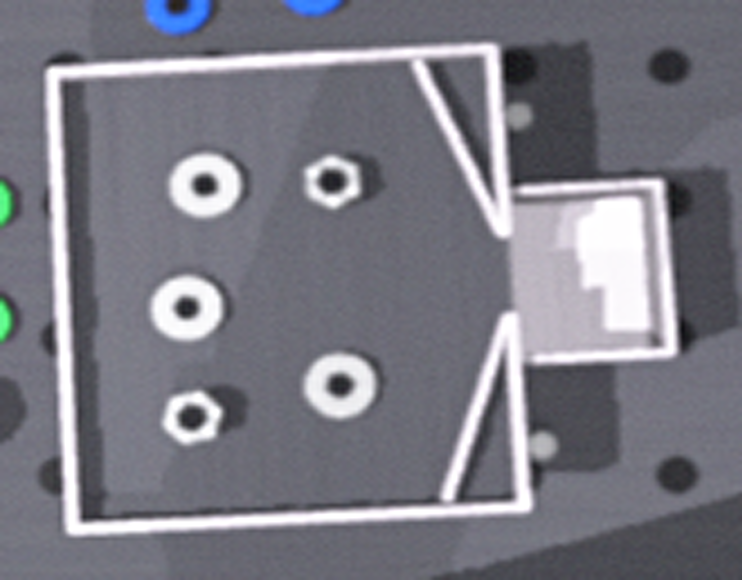

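View pics/c1.png

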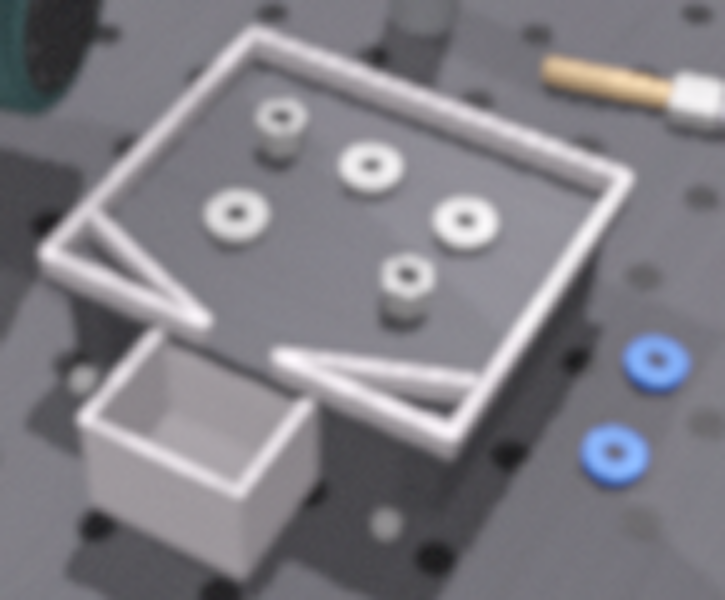

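The crops confirm the choice: three flat grey rings, with two taller hexagons beside them. Next I'll find the tray frame from the wall corners.

```bash
python3 - <<'E'
from h import *
d=dict(np.load("top0.npz"))
# min-area rect on wall mask
m=(d["img"].min(2)>140).astype(np.uint8);m[:, :172]=0;m[:145]=0;m[280:]=0;m[:,290:]=0
n,l,st,c=cv2.connectedComponentsWithStats(m);i=l[200,178] or l[200,179] or l[200,180];print(i,st[i])
def f(s,t): return (165+(s+.5)/4.5-.5,140+(t+.5)/4-.5)
P=dict(bl=f(50,70),br=f(495,46),fr=f(528,505),fl=f(72,531),gl=f(503,236),gr=f(511,313))
W={k:onplane(d,*v,.105) for k,v in P.items()}
for k in W:print(k,np.round(P[k],1),np.round(W[k],4))
# tray -y = image right; tray x: z up => x = y_axis x z
yax=(W['bl']-W['br'])+(W['fl']-W['fr']);xx=(W['bl']-W['fl'])+(W['br']-W['fr'])
print("len",np.linalg.norm(W['bl']-W['br']),np.linalg.norm(W['fl']-W['fr']),np.linalg.norm(W['bl']-W['fl']),np.linalg.norm(W['br']-W['fr']))
a1=np.arctan2(yax[1],yax[0])-np.pi/2;a2=np.arctan2(xx[1],xx[0]);print("yaw",a1,a2)
a=(a1*265+a2*300)/565
R=np.array([[np.cos(a),-np.sin(a)],[np.sin(a),np.cos(a)]])
cen=sum(W[k] for k in('bl','br','fr','fl'))[:2]/4   # tray coordinates ~ (0, (-120+145+t)/2)
o=cen-R@np.array([0,.0145]);print("origin",o,"gate",o+R@[0,-.12],"from gap mid",(W['gl']+W['gr'])[:2]/2)
for k in W:print(k,np.round((W[k][:2]-o)@R*1000,1))
for n,w in dict(A=(.6019,.0935),B=(.519,.1039),C=(.4676,.0122)).items():print(n,np.round((np.array(w)-o)@R*1000,1))
for n,p in dict(n1=(238.1,185.1),n2=(207.,244.)).items():
    w=onplane(d,*p,.109);print(n,w,np.round((w[:2]-o)@R*1000,1))
np.savez("tray.npz",o=o,R=R,a=a)
E
```

```text
1 [ 175  150  115  124 2345]
bl [175.7 157.1] [0.6802 0.1854 0.105 ]
br [274.6 151.1] [ 0.6944 -0.082   0.105 ]
fr [281.9 265.9] [ 0.3895 -0.0984  0.105 ]
fl [180.6 272.4] [0.373 0.168 0.105]
gl [276.4 198.6] [ 0.5661 -0.0855  0.105 ]
gr [278.2 217.9] [ 0.515  -0.0897  0.105 ]
len 0.26777422790998356 0.266905748607226 0.3076590372350051 0.30529995294838097
yaw 0.05738750511776458 0.055074306670842385
origin [0.53507363 0.02879179] gate [ 0.5418092  -0.09101903] from gap mid [ 0.54057836 -0.08759335]
bl [153.7 148.2]
br [ 152.8 -119.6]
fr [-152.5 -118.8]
fl [-154.   148.1]
gl [  24.6 -115.8]
gr [ -26.7 -117.2]
A [70.4 60.9]
B [-11.8  75.9]
C [-68.3 -12.8]
n1 [0.60252131 0.01618293 0.109     ] [ 66.6 -16.4]
n2 [0.44720187 0.09818531 0.109     ] [-83.8  74.2]
```

```bash
cat >> h.py <<'E'
T=dict(np.load("tray.npz"))
from scipy.spatial.transform import Rotation as Ro
def goal(tx,ty,z,ang=None,verbose=1):
    """tray mm, world z m, ang: tool-x angle in tray frame deg"""
    from workcell import manip
    s=manip.get_state();w=T["o"]+T["R"]@np.array([tx,ty])/1000
    tr=(np.array([*w,z])-s["eef_pos"])/.6
    rot=np.zeros(3)
    if ang is not None:
        a=np.radians(ang)+float(T["a"]);X=np.array([np.cos(a),np.sin(a),0]);Z=np.array([0,0,-1.]);Y=np.cross(Z,X)
        rot=Ro.from_matrix(np.c_[X,Y,Z]@s["orientation"].T).as_rotvec()/np.pi
    print("goal",(tx,ty,z,ang),"travel",np.round(tr,4),"turn",np.round(rot,4))
def where():
    from workcell import manip
    s=manip.get_state();p=(s["eef_pos"][:2]-T["o"])@T["R"]*1000
    x=s["orientation"][:,0];print("t",round(s["time_s"],2),"tray",np.round(p,1),"z",round(s["eef_pos"][2],4),"ang",round(np.degrees(np.arctan2(x[1],x[0])-float(T["a"])),2),"F",np.round(s["contact_force"],1),"grip",round(s["grip_width"],3),"j",np.round(s["joint_pos"],0))
E
python3 -c "
from h import *
where();goal(-14,108,.15,90)"
```

```text
t 0.1 tray [-366.5 -495.4] z 0.2309 ang 18.83 F [-0.3  0.8  0.5] grip 1.005 j [-77.  15.  -3.  72.  -0.  81.]
goal (-14, 108, 0.15, 90) travel [ 0.5301  1.037  -0.1348] turn [-2.000e-04 -3.000e-04  3.954e-01]
```

Request:
arm_command([
  {"travel":[0.26,0.5,0],"turn":[0,0,0.2],"jaw":0.53},
  {"travel":[0.26,0.5,0],"turn":[0,0,0.2],"jaw":0.53},
  {"travel":[0.26,0.5,0],"turn":[0,0,0.2],"jaw":0.53},
  {"travel":[0.26,0.5,0],"turn":[0,0,0.2],"jaw":0.53},
  {"travel":[0.26,0.5,0],"turn":[0,0,0.2],"jaw":0.53},
])

```text
time_s: 0.72
eef_pos: [0.3416, -0.2075, 0.2312]
orientation: [[0.529, 0.849, 0.0], [0.849, -0.529, -0.0], [0.0, 0.0, -1.0]]
contact_force: [1.2, -0.6, -0.3]
grip_width: 0.237
```

```bash
python3 -c "
from h import *
where();goal(-14,108,.15,90)"
```

```text
t 0.72 tray [-206.4 -225.1] z 0.2312 ang 54.86 F [ 1.2 -0.6 -0.3] grip 0.237 j [-43.   3. -18.  69.   0.  79.]
goal (-14, 108, 0.15, 90) travel [ 0.289   0.5722 -0.1354] turn [0.     0.     0.1952]
```

Request:
arm_command([
  {"travel":[0.27,0.55,-0.03],"turn":[0,0,0.195],"jaw":0.53},
  {"travel":[0.27,0.55,-0.03],"turn":[0,0,0.195],"jaw":0.53},
  {"travel":[0.27,0.55,-0.03],"turn":[0,0,0.195],"jaw":0.53},
  {"travel":[0.27,0.55,-0.03],"turn":[0,0,0.195],"jaw":0.53},
  {"travel":[0.27,0.55,-0.03],"turn":[0,0,0.195],"jaw":0.53},
])

```text
time_s: 1.35
eef_pos: [0.4793, 0.073, 0.2158]
orientation: [[-0.056, 0.998, 0.0], [0.998, 0.056, -0.0], [-0.0, 0.0, -1.0]]
contact_force: [1.6, -1.8, 0.3]
grip_width: 0.235
```

```bash
python3 -c "
from h import *
where();goal(-14,108,.15,90)"
```

```text
t 1.35 tray [-53.2  47.3] z 0.2158 ang 89.99 F [ 1.6 -1.8  0.3] grip 0.235 j [ -1.  11. -10.  68.  -0.  86.]
goal (-14, 108, 0.15, 90) travel [ 0.0596  0.1047 -0.1097] turn [0.     0.     0.0001]
```

Request:
arm_command([
  {"travel":[0.05,0.09,-0.05],"turn":[0,0,0],"jaw":0.53},
  {"travel":[0.05,0.09,-0.11],"turn":[0,0,0],"jaw":0.53},
  {"travel":[0.05,0.09,-0.11],"turn":[0,0,0],"jaw":0.53},
  {"travel":[0.05,0.09,-0.11],"turn":[0,0,0],"jaw":0.53},
])

```text
time_s: 1.85
eef_pos: [0.5089, 0.1244, 0.1512]
orientation: [[-0.054, 0.999, 0.001], [0.999, 0.054, 0.0], [-0.0, 0.001, -1.0]]
contact_force: [0.3, -0.2, 1.2]
grip_width: 0.234
```

```bash
python3 - <<'E'
from h import *
from workcell import viewer
where();goal(-14,108,.093,90)
for n in("scene","top"):
    d=viewer.snapshot(n);im=cv2.cvtColor(d["img"],cv2.COLOR_RGB2BGR)
    c=im[140:285,165:330] if n=="top" else im[125:245,195:340]
    cv2.imwrite(f"pics/{n}1.png",cv2.resize(c,None,fx=4,fy=4,interpolation=cv2.INTER_CUBIC))
E
```

```text
t 1.85 tray [-20.8  96.9] z 0.1512 ang 89.9 F [ 0.3 -0.2  1.2] grip 0.234 j [  5.  17. -13.  60.  -0.  92.]
goal (-14, 108, 0.093, 90) travel [ 0.0102  0.0191 -0.097 ] turn [-0.      0.0002  0.0006]
```

View pics/scene1.png

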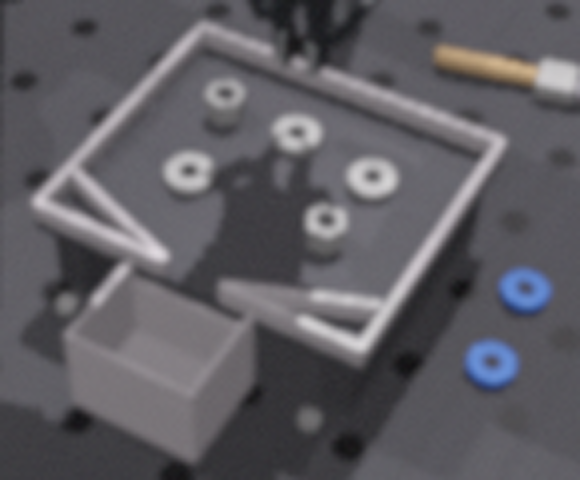

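View pics/top1.png

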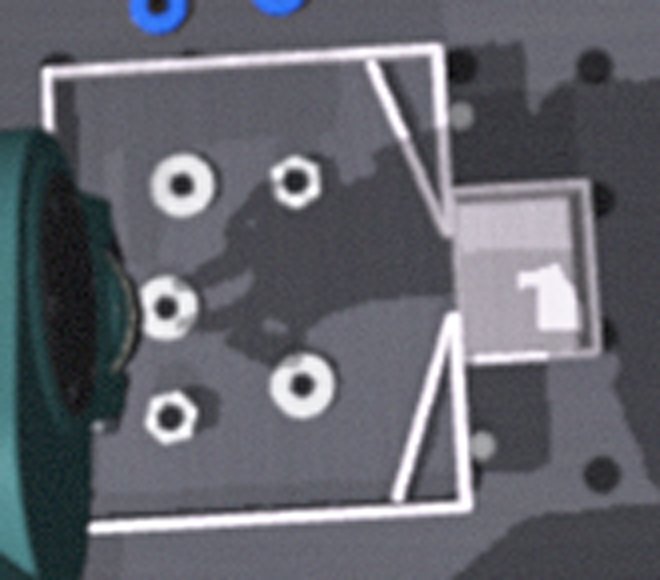

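The crops show both fingertips hovering behind the middle washer, at about (295,60) in the scene crop. The pieces have not moved.

Request:
arm_command([
  {"travel":[0.01,0.027,0],"turn":[0,0,0],"jaw":0.53},
  {"travel":[0.01,0.027,0],"turn":[0,0,0],"jaw":0.53},
  {"travel":[0.01,0.027,-0.05],"turn":[0,0,0],"jaw":0.53},
  {"travel":[0.01,0.027,-0.09],"turn":[0,0,0],"jaw":0.53},
  {"travel":[0.01,0.027,-0.09],"turn":[0,0,0],"jaw":0.53},
])

```text
time_s: 2.58
eef_pos: [0.5139, 0.141, 0.0951]
orientation: [[-0.055, 0.998, -0.003], [0.998, 0.055, -0.0], [-0.0, -0.003, -1.0]]
contact_force: [0.4, 0.8, 0.7]
grip_width: 0.235
```

```bash
python3 -c "
from h import *
where();goal(-14,112,.087,90)"
```

```text
t 2.58 tray [-14.9 113.2] z 0.0951 ang 89.93 F [0.4 0.8 0.7] grip 0.235 j [  7.  20. -17.  53.  -0.  93.]
goal (-14, 112, 0.087, 90) travel [ 0.0016 -0.0019 -0.0135] turn [ 0.0001 -0.0008  0.0004]
```

Request:
arm_command([
  {"travel":[0.001,0,-0.008],"turn":[0,0,0],"jaw":0.53},
  {"travel":[0.001,0,-0.011],"turn":[0,0,0],"jaw":0.53},
  {"travel":[0.001,0,-0.011],"turn":[0,0,0],"jaw":0.53},
])

```text
time_s: 2.95
eef_pos: [0.5156, 0.1411, 0.0898]
orientation: [[-0.055, 0.998, 0.001], [0.998, 0.055, 0.0], [0.0, 0.001, -1.0]]
contact_force: [0.1, -0.8, 1.3]
grip_width: 0.237
```

Request:
arm_command([
  {"travel":[0,0,-0.002],"turn":[0,0,0],"jaw":0.53},
  {"travel":[0,0,-0.002],"turn":[0,0,0],"jaw":0.53},
])

```text
time_s: 3.2
eef_pos: [0.5154, 0.141, 0.0883]
orientation: [[-0.055, 0.998, 0.0], [0.998, 0.055, -0.0], [-0.0, 0.0, -1.0]]
contact_force: [-0.2, -0.1, 0.3]
grip_width: 0.235
```

```bash
python3 -c "
from h import *
where();goal(-12,100,.087,90);goal(-6,30,.087,90);goal(0,-86,.087,90)"
```

```text
t 3.2 tray [-13.4 113.1] z 0.0883 ang 89.93 F [-0.2 -0.1  0.3] grip 0.235 j [  7.  21. -18.  52.  -0.  93.]
goal (-12, 100, 0.087, 90) travel [ 0.0035 -0.0217 -0.0021] turn [0.     0.     0.0004]
goal (-6, 30, 0.087, 90) travel [ 0.02   -0.1376 -0.0021] turn [0.     0.     0.0004]
goal (0, -86, 0.087, 90) travel [ 0.0409 -0.3301 -0.0021] turn [0.     0.     0.0004]
```

Request:
arm_command([
  {"travel":[0.001,-0.008,-0.002],"turn":[0,0,0],"jaw":0.53},
  {"travel":[0.002,-0.016,-0.002],"turn":[0,0,0],"jaw":0.53},
  {"travel":[0.004,-0.028,-0.002],"turn":[0,0,0],"jaw":0.53},
  {"travel":[0.006,-0.042,-0.002],"turn":[0,0,0],"jaw":0.53},
  {"travel":[0.008,-0.056,-0.002],"turn":[0,0,0],"jaw":0.53},
])

```text
time_s: 3.82
eef_pos: [0.5203, 0.1067, 0.087]
orientation: [[-0.055, 0.999, -0.0], [0.999, 0.055, -0.0], [-0.0, -0.0, -1.0]]
contact_force: [0.6, 0.9, -0.5]
grip_width: 0.237
```

```bash
cat > look.py <<'E'
import sys
from h import *
from workcell import viewer
where()
tag=sys.argv[1]
out=[]
for n in("scene","top"):
    d=viewer.snapshot(n);np.savez(n+"_l.npz",**d);im=cv2.cvtColor(d["img"],cv2.COLOR_RGB2BGR)
    c=im[140:285,165:330] if n=="top" else im[120:260,190:340]
    out.append(cv2.resize(c,(400,360),interpolation=cv2.INTER_CUBIC))
    if n=="top":
        for b in blobs(d,(184,158,322,268),130):
            if 80<b[4]<260: 
                w=onplane(d,b[0],b[1],.095);print("top blob px",np.round(b[:2],1),"area",b[4],"tray",np.round((w[:2]-T["o"])@T["R"]*1000,1))
cv2.imwrite(f"pics/{tag}.png",np.hstack(out))
E
python3 look.py p1; python3 -c "
from h import *
goal(0,-86,.087,90)"
```

```text
t 3.83 tray [-10.4  78.7] z 0.087 ang 89.92 F [ 0.6  0.9 -0.5] grip 0.237 j [  3.  21. -18.  51.  -0.  90.]
top blob px [211.5 184.8] area 133 tray [73.4 56.2]
top blob px [238.1 184.7] area 93 tray [ 69.4 -15.7]
top blob px [218.3 215.9] area 101 tray [-11.6  42.1]
top blob px [240. 236.] area 193 tray [-68.6 -12.9]
goal (0, -86, 0.087, 90) travel [ 0.0325 -0.2726 -0.    ] turn [0.0001 0.     0.0007]
```

View pics/p1.png

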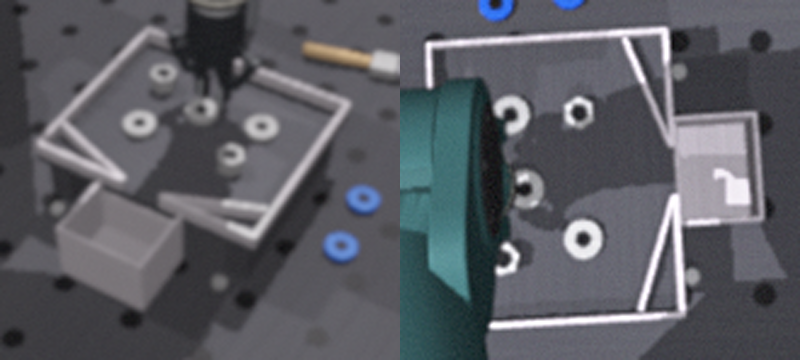

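The middle washer sits in the fingertips at about (200,108) in the left half of the picture. The others are unmoved, so I keep pushing.

Request:
arm_command([
  {"travel":[0.002,-0.018,0],"turn":[0,0,0],"jaw":0.53},
  {"travel":[0.004,-0.036,0],"turn":[0,0,0],"jaw":0.53},
  {"travel":[0.006,-0.054,0],"turn":[0,0,0],"jaw":0.53},
  {"travel":[0.009,-0.072,0],"turn":[0,0,0],"jaw":0.53},
  {"travel":[0.011,-0.09,0],"turn":[0,0,0],"jaw":0.53},
])

```text
time_s: 4.55
eef_pos: [0.5269, 0.0526, 0.087]
orientation: [[-0.055, 0.999, 0.0], [0.999, 0.055, -0.0], [-0.0, 0.0, -1.0]]
contact_force: [0.2, 1.0, 0.4]
grip_width: 0.236
```

Request:
arm_command([
  {"travel":[0.002,-0.018,0],"turn":[0,0,0],"jaw":0.53},
  {"travel":[0.004,-0.036,0],"turn":[0,0,0],"jaw":0.53},
  {"travel":[0.006,-0.054,0],"turn":[0,0,0],"jaw":0.53},
  {"travel":[0.009,-0.072,0],"turn":[0,0,0],"jaw":0.53},
  {"travel":[0.011,-0.09,0],"turn":[0,0,0],"jaw":0.53},
])

```text
time_s: 5.18
eef_pos: [0.5335, -0.0013, 0.087]
orientation: [[-0.055, 0.998, 0.0], [0.998, 0.055, -0.0], [-0.0, 0.0, -1.0]]
contact_force: [-0.2, 0.6, 0.8]
grip_width: 0.237
```

```bash
python3 look.py p2; python3 -c "
from h import *
goal(0,-86,.087,90)"
```

```text
t 5.17 tray [ -3.3 -30. ] z 0.087 ang 89.93 F [-0.2  0.6  0.8] grip 0.237 j [ -9.  21. -18.  51.  -0.  78.]
goal (0, -86, 0.087, 90) travel [ 0.0105 -0.0923  0.    ] turn [0.0001 0.     0.0007]
```

View pics/p2.png

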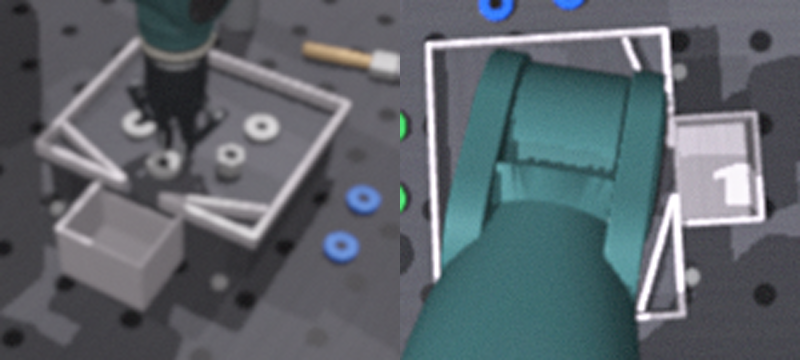

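Request:
arm_command([
  {"travel":[0.002,-0.018,0],"turn":[0,0,0],"jaw":0.53},
  {"travel":[0.004,-0.036,0],"turn":[0,0,0],"jaw":0.53},
  {"travel":[0.006,-0.054,0],"turn":[0,0,0],"jaw":0.53},
  {"travel":[0.008,-0.07,0],"turn":[0,0,0],"jaw":0.53},
  {"travel":[0.01,-0.086,0],"turn":[0,0,0],"jaw":0.53},
])

```text
time_s: 5.9
eef_pos: [0.5394, -0.0529, 0.087]
orientation: [[-0.055, 0.998, -0.0], [0.998, 0.055, 0.0], [0.0, -0.0, -1.0]]
contact_force: [-0.4, 1.5, 0.6]
grip_width: 0.235
```

```bash
python3 look.py p3; python3 -c "
from h import *
goal(0,-96,.087,90)"
```

```text
t 5.9 tray [ -0.2 -81.8] z 0.087 ang 89.92 F [-0.4  1.5  0.6] grip 0.235 j [-14.  22. -17.  52.   0.  73.]
top blob px [210.  186.1] area 206 tray [70.4 60.6]
top blob px [206.5 243.7] area 108 tray [-83.6  77.5]
goal (0, -96, 0.087, 90) travel [ 0.0014 -0.0232  0.    ] turn [0.0001 0.0001 0.0007]
```

View pics/p3.png

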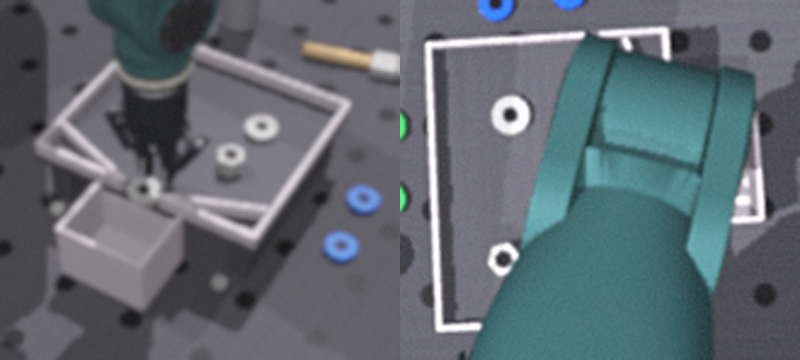

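The washer is in the gap, at about (143,187) in the left half. I'll push the last stretch slowly.

Request:
arm_command([
  {"travel":[0.0,-0.01,0],"turn":[0,0,0],"jaw":0.53},
  {"travel":[0.0,-0.02,0],"turn":[0,0,0],"jaw":0.53},
  {"travel":[0.0,-0.027,0],"turn":[0,0,0],"jaw":0.53},
  {"travel":[0.0,-0.027,0],"turn":[0,0,0],"jaw":0.53},
])

```text
time_s: 6.5
eef_pos: [0.5394, -0.0687, 0.087]
orientation: [[-0.055, 0.999, -0.0], [0.999, 0.055, -0.0], [-0.0, -0.0, -1.0]]
contact_force: [-0.1, -0.2, 0.6]
grip_width: 0.237
```

```bash
python3 look.py p4
```

```text
t 6.5 tray [ -1.2 -97.6] z 0.087 ang 89.91 F [-0.1 -0.2  0.6] grip 0.237 j [-16.  22. -16.  52.  -0.  71.]
top blob px [210. 186.] area 204 tray [70.6 60.4]
top blob px [207.2 244.1] area 128 tray [-84.8  75.7]
```

View pics/p4.png

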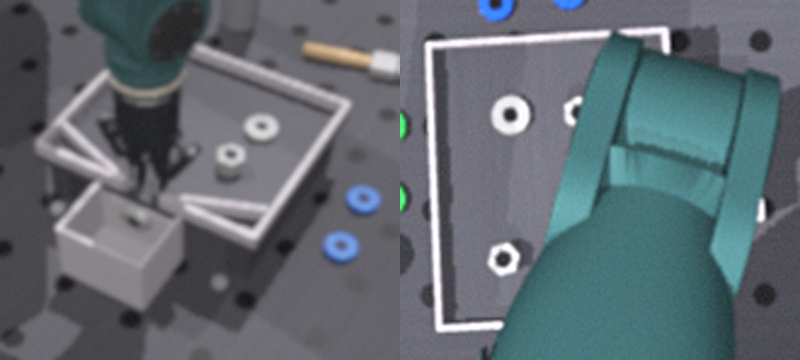

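Request:
arm_command([
  {"travel":[0,0.01,0.04],"turn":[0,0,0],"jaw":0.53},
  {"travel":[0,0.02,0.09],"turn":[0,0,0.05],"jaw":0.53},
  {"travel":[-0.05,0.06,0.1],"turn":[0,0,0.1],"jaw":0.53},
  {"travel":[-0.1,0.1,0.1],"turn":[0,0,0.15],"jaw":0.53},
  {"travel":[-0.15,0.13,0.1],"turn":[0,0,0.2],"jaw":0.53},
])

```text
time_s: 7.22
eef_pos: [0.4483, 0.0105, 0.147]
orientation: [[-0.636, 0.772, 0.0], [0.772, 0.636, -0.0], [-0.0, 0.0, -1.0]]
contact_force: [0.4, -0.9, -0.2]
grip_width: 0.235
```

```bash
python3 look.py p5; python3 -c "
from h import *
goal(-110,-13,.14,180)"
```

```text
t 7.22 tray [-87.6 -13.4] z 0.147 ang 126.25 F [ 0.4 -0.9 -0.2] grip 0.235 j [ -9.  10. -23.  57.  -0.  41.]
top blob px [209.9 186. ] area 187 tray [70.5 60.8]
top blob px [238.4 184.9] area 99 tray [ 68.6 -16.4]
goal (-110, -13, 0.14, 180) travel [-0.0344 -0.0025 -0.0119] turn [ 1.000e-04 -4.000e-04  2.987e-01]
```

View pics/p5.png

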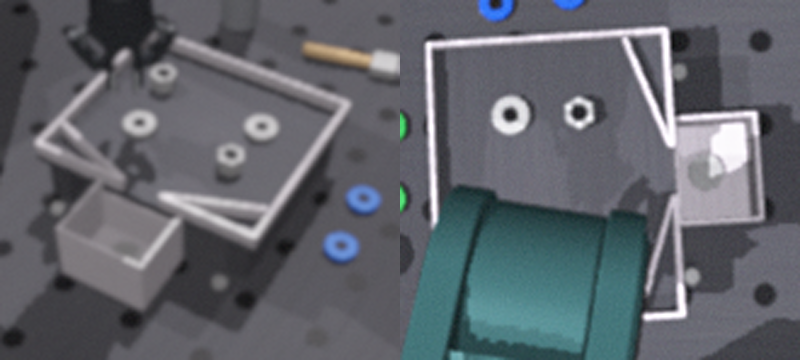

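The first washer lies flat in the slot at about (705,168). Next is the near washer.

Request:
arm_command([
  {"travel":[-0.036,-0.002,0],"turn":[0,0,0.06],"jaw":0.53},
  {"travel":[-0.036,-0.002,0],"turn":[0,0,0.12],"jaw":0.53},
  {"travel":[-0.036,-0.002,0],"turn":[0,0,0.18],"jaw":0.53},
  {"travel":[-0.036,-0.002,0],"turn":[0,0,0.24],"jaw":0.53},
  {"travel":[-0.036,-0.002,0],"turn":[0,0,0.299],"jaw":0.53},
])

```text
time_s: 7.95
eef_pos: [0.4284, 0.0082, 0.1471]
orientation: [[-0.999, -0.054, 0.0], [-0.054, 0.999, -0.0], [-0.0, -0.0, -1.0]]
contact_force: [0.4, -0.2, 0.8]
grip_width: 0.229
```

Request:
arm_command([
  {"travel":[0,0,-0.04],"turn":[0,0,0],"jaw":0.53},
  {"travel":[0,0,-0.08],"turn":[0,0,0],"jaw":0.53},
  {"travel":[0,0,-0.08],"turn":[0,0,0],"jaw":0.53},
])

```text
time_s: 8.32
eef_pos: [0.4273, 0.0084, 0.0981]
orientation: [[-0.999, -0.049, -0.002], [-0.049, 0.999, 0.0], [0.002, 0.0, -1.0]]
contact_force: [0.2, -0.2, 0.8]
grip_width: 0.237
```

```bash
python3 look.py p6; python3 -c "
from h import *
goal(-110,-13,.087,180)"
```

```text
t 8.32 tray [-108.8  -14.3] z 0.0981 ang -180.43 F [ 0.2 -0.2  0.8] grip 0.237 j [-10.  11. -31.  49.  -0. -13.]
top blob px [209.9 186. ] area 188 tray [70.5 60.7]
top blob px [238.4 184.9] area 97 tray [ 68.6 -16.6]
goal (-110, -13, 0.087, 180) travel [-0.0038  0.0023 -0.0209] turn [0.     0.0001 0.0022]
```

View pics/p6.png

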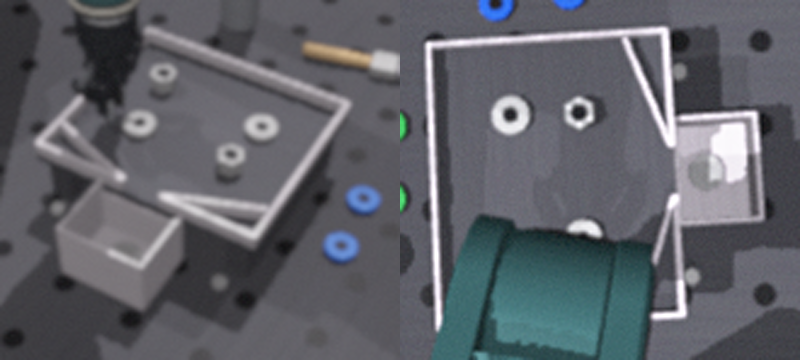

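Request:
arm_command([
  {"travel":[-0.002,0.002,-0.012],"turn":[0,0,0.002],"jaw":0.53},
  {"travel":[-0.002,0.002,-0.017],"turn":[0,0,0.002],"jaw":0.53},
  {"travel":[-0.002,0.002,-0.017],"turn":[0,0,0.002],"jaw":0.53},
  {"travel":[0.004,0.0025,-0.017],"turn":[0,0,0.002],"jaw":0.53},
  {"travel":[0.012,0.003,-0.017],"turn":[0,0,0.002],"jaw":0.53},
])

```text
time_s: 9.05
eef_pos: [0.4354, 0.0102, 0.089]
orientation: [[-0.998, -0.056, 0.0], [-0.056, 0.998, -0.0], [-0.0, -0.0, -1.0]]
contact_force: [0.0, 0.2, -0.6]
grip_width: 0.236
```

```bash
python3 -c "
from h import *
where();goal(-30,-13,.087,180)"
```

```text
t 9.05 tray [-100.5  -13. ] z 0.089 ang -180.0 F [ 0.   0.2 -0.6] grip 0.236 j [ -9.  12. -31.  47.   0. -13.]
goal (-30, -13, 0.087, 180) travel [ 0.1174  0.0065 -0.0033] turn [ 0.      0.0001 -0.    ]
```

Request:
arm_command([
  {"travel":[0.012,0.0006,-0.003],"turn":[0,0,0],"jaw":0.53},
  {"travel":[0.026,0.0014,-0.003],"turn":[0,0,0],"jaw":0.53},
  {"travel":[0.04,0.0022,-0.003],"turn":[0,0,0],"jaw":0.53},
  {"travel":[0.054,0.003,-0.003],"turn":[0,0,0],"jaw":0.53},
  {"travel":[0.068,0.0038,-0.003],"turn":[0,0,0],"jaw":0.53},
])

```text
time_s: 9.68
eef_pos: [0.4764, 0.0125, 0.087]
orientation: [[-0.998, -0.056, 0.0], [-0.056, 0.998, 0.0], [-0.0, 0.0, -1.0]]
contact_force: [-0.8, 0.1, -0.5]
grip_width: 0.233
```

```bash
python3 -c "
from h import *
where();goal(-30,-13,.087,180)"
```

```text
t 9.68 tray [-59.4 -12.9] z 0.087 ang -179.99 F [-0.8  0.1 -0.5] grip 0.233 j [ -8.  16. -26.  48.   0. -12.]
goal (-30, -13, 0.087, 180) travel [0.049  0.0026 0.0001] turn [-0.  0. -0.]
```

Request:
arm_command([
  {"travel":[0.014,0.0008,0],"turn":[0,0,0],"jaw":0.53},
  {"travel":[0.026,0.0015,0],"turn":[0,0,0],"jaw":0.53},
  {"travel":[0.036,0.002,0],"turn":[0,0,0],"jaw":0.53},
  {"travel":[0.042,0.0024,0],"turn":[0,0,0],"jaw":0.53},
  {"travel":[0.044,0.0025,0],"turn":[0,0,0],"jaw":0.53},
])

```text
time_s: 10.3
eef_pos: [0.5023, 0.014, 0.087]
orientation: [[-0.998, -0.056, -0.0], [-0.056, 0.998, -0.0], [0.0, -0.0, -1.0]]
contact_force: [-0.5, -0.8, 0.4]
grip_width: 0.235
```

```bash
python3 look.py p7
```

```text
t 10.3 tray [-33.6 -12.9] z 0.087 ang -180.0 F [-0.5 -0.8  0.4] grip 0.235 j [ -8.  18. -22.  50.  -0. -11.]
```

View pics/p7.png

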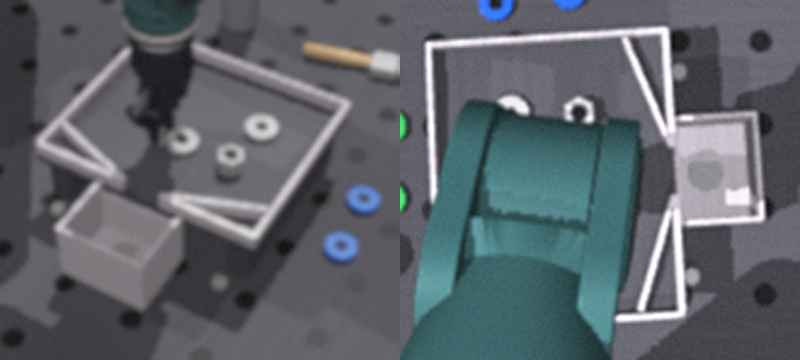

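```bash
cat >> h.py <<'E'
def sc(tags=((120,130,340,260),),th=110,f="scene_l.npz"):
    d=dict(np.load(f))
    for b in blobs(d,(200,135,330,225),th):
        if 25<b[4]<260:
            w=onplane(d,b[0],b[1],.095);print("scene px",np.round(b,1),"tray",np.round((w[:2]-T["o"])@T["R"]*1000,1))
E
python3 -c "
from h import *
sc();sc(th=130);sc(f='scene0.npz')
goal(0,28,.14,90)"
```

```text
scene px [318.2 140.3  26.    6.6  93. ] tray [101.2 248.8]
scene px [322.4 141.5  18.4   4.6  40. ] tray [117.2 250.7]
scene px [287.6 168.7  10.   13.  116. ] tray [71. 59.]
scene px [259.7 174.5   9.2  10.6  76. ] tray [  2.1 -13.5]
scene px [276.2 179.8   8.   10.   77. ] tray [61.6 -6.6]
scene px [229.7 209.3  41.7  24.2 249. ] tray [  -3.5 -190.5]
scene px [203.2 192.4  25.    8.  157. ] tray [-115.6 -175.3]
goal (0, 28, 0.14, 90) travel [0.0522 0.0712 0.0883] turn [ 0.   0.  -0.5]
```

Request:
arm_command([
  {"travel":[-0.015,0,0.02],"turn":[0,0,0],"jaw":0.53},
  {"travel":[-0.015,0,0.088],"turn":[0,0,0],"jaw":0.53},
  {"travel":[0,0.03,0.088],"turn":[0,0,-0.06],"jaw":0.53},
  {"travel":[0.03,0.07,0.088],"turn":[0,0,-0.12],"jaw":0.53},
  {"travel":[0.05,0.075,0.088],"turn":[0,0,-0.18],"jaw":0.53},
])

```text
time_s: 11.02
eef_pos: [0.5322, 0.0601, 0.1408]
orientation: [[-0.872, 0.489, 0.001], [0.489, 0.872, 0.0], [-0.001, 0.001, -1.0]]
contact_force: [0.5, -0.7, -0.5]
grip_width: 0.235
```

Request:
arm_command([
  {"travel":[0,0,0],"turn":[0,0,-0.06],"jaw":0.53},
  {"travel":[0,0,0],"turn":[0,0,-0.12],"jaw":0.53},
  {"travel":[0,0,0],"turn":[0,0,-0.18],"jaw":0.53},
  {"travel":[0,0,0],"turn":[0,0,-0.24],"jaw":0.53},
  {"travel":[0,0,0],"turn":[0,0,-0.3],"jaw":0.53},
])

```text
time_s: 11.65
eef_pos: [0.5316, 0.059, 0.1407]
orientation: [[-0.121, 0.993, 0.001], [0.993, 0.121, -0.0], [-0.0, 0.001, -1.0]]
contact_force: [-0.1, -0.7, 1.0]
grip_width: 0.234
```

```bash
python3 look.py p8;python3 -c "
from h import *
sc()
goal(0,29,.1,90)"
```

```text
t 11.65 tray [-1.7 30.3] z 0.1407 ang 93.7 F [-0.1 -0.7  1. ] grip 0.234 j [ -2.  19. -12.  59.   0.  81.]
top blob px [238.7 212.2] area 163 tray [ -4.8 -13.1]
scene px [318.3 140.3  25.6   5.7  88. ] tray [101.4 248.8]
scene px [250.5 148.    9.2   9.2  78. ] tray [-92.8  84.6]
scene px [276.6 179.4   9.   12.   85. ] tray [61.9 -4.3]
goal (0, 29, 0.1, 90) travel [ 0.0028 -0.002  -0.0678] turn [ 0.      0.0002 -0.0218]
```

View pics/p8.png

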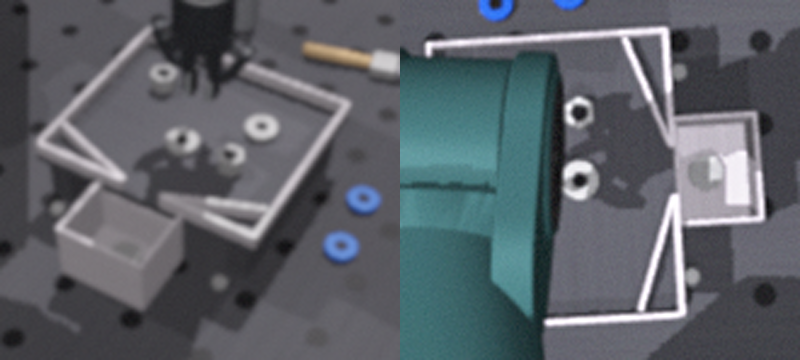

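The second washer now lies in the middle lane at about tray (-4,-13), at about (581,180) in the picture. I'll lower the fingers behind it.

Request:
arm_command([
  {"travel":[-0.002,0,-0.02],"turn":[0,0,-0.022],"jaw":0.53},
  {"travel":[-0.002,0,-0.05],"turn":[0,0,-0.022],"jaw":0.53},
  {"travel":[-0.002,0,-0.08],"turn":[0,0,-0.022],"jaw":0.53},
  {"travel":[-0.002,0,-0.089],"turn":[0,0,-0.022],"jaw":0.53},
  {"travel":[-0.002,0,-0.089],"turn":[0,0,-0.022],"jaw":0.53},
])

```text
time_s: 12.38
eef_pos: [0.5309, 0.059, 0.0868]
orientation: [[-0.06, 0.998, -0.0], [0.998, 0.06, 0.0], [0.0, 0.0, -1.0]]
contact_force: [-0.6, -0.2, -0.6]
grip_width: 0.232
```

```bash
python3 -c "
from h import *
where()
goal(0,-98,.087,90)"
```

```text
t 12.38 tray [-2.5 30.4] z 0.0868 ang 90.22 F [-0.6 -0.2 -0.6] grip 0.232 j [ -2.  21. -18.  51.   0.  84.]
goal (0, -98, 0.087, 90) travel [ 0.0162 -0.2134  0.0004] turn [-0.     -0.     -0.0012]
```

Request:
arm_command([
  {"travel":[0.001,-0.012,0],"turn":[0,0,0],"jaw":0.53},
  {"travel":[0.002,-0.026,0],"turn":[0,0,0],"jaw":0.53},
  {"travel":[0.003,-0.042,0],"turn":[0,0,0],"jaw":0.53},
  {"travel":[0.0045,-0.06,0],"turn":[0,0,0],"jaw":0.53},
  {"travel":[0.006,-0.078,0],"turn":[0,0,0],"jaw":0.53},
])

```text
time_s: 13.0
eef_pos: [0.5347, 0.0114, 0.0865]
orientation: [[-0.058, 0.998, 0.0], [0.998, 0.058, 0.0], [0.0, 0.0, -1.0]]
contact_force: [0.2, 2.0, 2.4]
grip_width: 0.233
```

Request:
arm_command([
  {"travel":[0.0015,-0.018,0],"turn":[0,0,0],"jaw":0.53},
  {"travel":[0.003,-0.036,0],"turn":[0,0,0],"jaw":0.53},
  {"travel":[0.0045,-0.054,0],"turn":[0,0,0],"jaw":0.53},
  {"travel":[0.006,-0.072,0],"turn":[0,0,0],"jaw":0.53},
  {"travel":[0.0075,-0.09,0],"turn":[0,0,0],"jaw":0.53},
])

```text
time_s: 13.62
eef_pos: [0.5391, -0.0425, 0.0864]
orientation: [[-0.058, 0.998, -0.0], [0.998, 0.058, 0.0], [0.0, -0.0, -1.0]]
contact_force: [0.3, 3.0, 1.2]
grip_width: 0.235
```

```bash
python3 look.py p9; python3 -c "
from h import *
goal(0,-98,.087,90)"
```

```text
t 13.62 tray [  0.  -71.4] z 0.0864 ang 90.1 F [0.3 3.  1.2] grip 0.235 j [-13.  22. -17.  52.   0.  74.]
top blob px [210. 186.] area 202 tray [70.6 60.4]
goal (0, -98, 0.087, 90) travel [ 0.0023 -0.0434  0.0012] turn [ 0.0002 -0.     -0.0002]
```

View pics/p9.png

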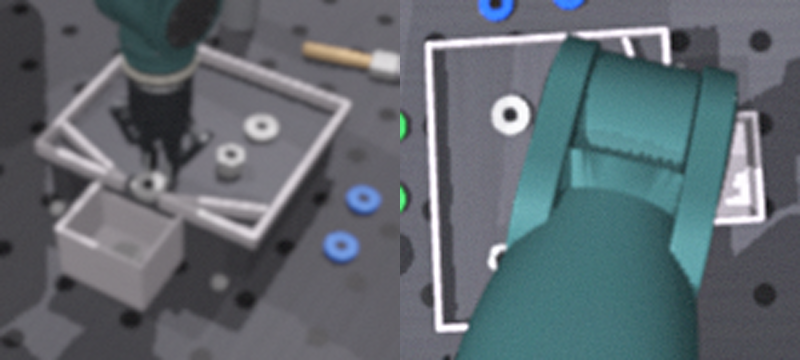

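Request:
arm_command([
  {"travel":[0.001,-0.014,0.001],"turn":[0,0,0],"jaw":0.53},
  {"travel":[0.001,-0.024,0.001],"turn":[0,0,0],"jaw":0.53},
  {"travel":[0.001,-0.034,0.001],"turn":[0,0,0],"jaw":0.53},
  {"travel":[0.001,-0.042,0.001],"turn":[0,0,0],"jaw":0.53},
  {"travel":[0.001,-0.042,0.001],"turn":[0,0,0],"jaw":0.53},
])

```text
time_s: 14.35
eef_pos: [0.5397, -0.0674, 0.087]
orientation: [[-0.057, 0.998, 0.0], [0.998, 0.057, -0.0], [-0.0, 0.0, -1.0]]
contact_force: [0.1, -0.4, 0.8]
grip_width: 0.23
```

```bash
python3 look.py p10; python3 -c "
from h import *
goal(112,61,.14,180)"
```

```text
t 14.35 tray [ -0.8 -96.3] z 0.087 ang 90.08 F [ 0.1 -0.4  0.8] grip 0.23 j [-16.  22. -16.  52.  -0.  71.]
top blob px [210. 186.] area 203 tray [70.5 60.4]
top blob px [207.2 244.1] area 131 tray [-84.8  75.7]
goal (112, 61, 0.14, 180) travel [0.1731 0.2717 0.0884] turn [ 0.     -0.      0.4995]
```

View pics/p10.png

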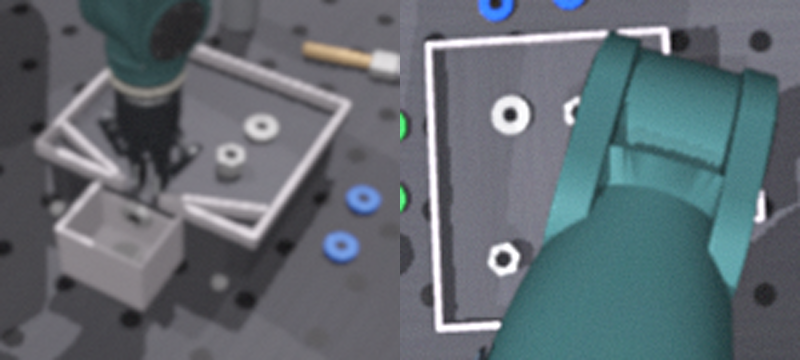

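The second washer has dropped in. I'll lift clear, above the nuts, and cross over to the +x side of the last washer.

Request:
arm_command([
  {"travel":[0,0.01,0.06],"turn":[0,0,0],"jaw":0.53},
  {"travel":[0,0.03,0.12],"turn":[0,0,0.05],"jaw":0.53},
  {"travel":[0.03,0.1,0.12],"turn":[0,0,0.1],"jaw":0.53},
  {"travel":[0.08,0.16,0.12],"turn":[0,0,0.15],"jaw":0.53},
  {"travel":[0.13,0.22,0.12],"turn":[0,0,0.2],"jaw":0.53},
])

```text
time_s: 15.08
eef_pos: [0.6184, 0.0665, 0.1592]
orientation: [[-0.638, 0.77, 0.0], [0.77, 0.638, -0.0], [-0.0, 0.0, -1.0]]
contact_force: [0.2, -1.2, 0.6]
grip_width: 0.237
```

```bash
python3 look.py p11; python3 -c "
from h import *
goal(112,61,.14,180)"
```

```text
t 15.07 tray [85.3 33. ] z 0.1592 ang 126.41 F [ 0.2 -1.2  0.6] grip 0.237 j [-1. 26.  3. 67. -0. 49.]
top blob px [238.3 185.1] area 102 tray [ 68.1 -16.1]
goal (112, 61, 0.14, 180) travel [ 0.04    0.0463 -0.0306] turn [-2.000e-04  0.000e+00  2.971e-01]
```

View pics/p11.png

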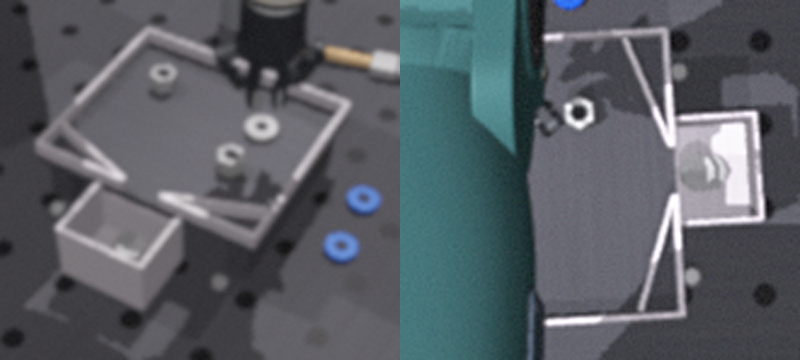

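Two washers are in the slot, one leaning on the other at about (710,165). Next I'll finish the crossing and the turn.

Request:
arm_command([
  {"travel":[0.04,0.04,0],"turn":[0,0,0.06],"jaw":0.53},
  {"travel":[0.038,0.044,0],"turn":[0,0,0.12],"jaw":0.53},
  {"travel":[0.038,0.044,0],"turn":[0,0,0.18],"jaw":0.53},
  {"travel":[0.038,0.044,0],"turn":[0,0,0.24],"jaw":0.53},
  {"travel":[0.038,0.044,0],"turn":[0,0,0.297],"jaw":0.53},
])

```text
time_s: 15.8
eef_pos: [0.6401, 0.0912, 0.1589]
orientation: [[-0.999, -0.054, -0.0], [-0.054, 0.999, -0.0], [0.0, -0.0, -1.0]]
contact_force: [0.1, -0.1, 0.2]
grip_width: 0.233
```

```bash
python3 -c "
from h import *
where();goal(112,61,.0875,180)"
```

```text
t 15.8 tray [108.4  56.4] z 0.1589 ang -180.14 F [ 0.1 -0.1  0.2] grip 0.233 j [ 1. 29.  7. 69. -0. -2.]
goal (112, 61, 0.0875, 180) travel [ 0.0056  0.008  -0.1191] turn [ 0.0001 -0.0001  0.0008]
```

Request:
arm_command([
  {"travel":[0.006,0.007,0],"turn":[0,0,0.002],"jaw":0.53},
  {"travel":[0.006,0.007,-0.04],"turn":[0,0,0.002],"jaw":0.53},
  {"travel":[0.006,0.007,-0.08],"turn":[0,0,0.002],"jaw":0.53},
  {"travel":[0.006,0.007,-0.105],"turn":[0,0,0.002],"jaw":0.53},
  {"travel":[0.006,0.007,-0.105],"turn":[0,0,0.002],"jaw":0.53},
])

```text
time_s: 16.42
eef_pos: [0.6436, 0.0956, 0.0952]
orientation: [[-0.999, -0.053, -0.002], [-0.053, 0.999, -0.0], [0.002, 0.0, -1.0]]
contact_force: [0.4, -0.2, -0.5]
grip_width: 0.238
```

```bash
python3 -c "
from h import *
where();goal(112,61,.0875,180);goal(30,61,.0875,180)"
```

```text
t 16.43 tray [112.1  60.6] z 0.0952 ang -180.2 F [ 0.4 -0.2 -0.5] grip 0.238 j [ 1. 31.  2. 61. -0. -2.]
goal (112, 61, 0.0875, 180) travel [-0.0002  0.0006 -0.0129] turn [ 0.     -0.0005  0.0011]
goal (30, 61, 0.0875, 180) travel [-0.1367 -0.0071 -0.0129] turn [ 0.     -0.0005  0.0011]
```

Request:
arm_command([
  {"travel":[0,0,-0.011],"turn":[0,0,0],"jaw":0.53},
  {"travel":[0,0,-0.012],"turn":[0,0,0],"jaw":0.53},
  {"travel":[0,0,-0.012],"turn":[0,0,0],"jaw":0.53},
  {"travel":[-0.01,-0.0005,-0.012],"turn":[0,0,0],"jaw":0.53},
  {"travel":[-0.022,-0.001,-0.012],"turn":[0,0,0],"jaw":0.53},
])

```text
time_s: 17.05
eef_pos: [0.6305, 0.095, 0.0889]
orientation: [[-0.999, -0.055, 0.0], [-0.055, 0.999, -0.0], [-0.0, -0.0, -1.0]]
contact_force: [0.9, -0.5, 0.4]
grip_width: 0.237
```

Request:
arm_command([
  {"travel":[-0.013,-0.0007,0],"turn":[0,0,0],"jaw":0.53},
  {"travel":[-0.028,-0.0016,0],"turn":[0,0,0],"jaw":0.53},
  {"travel":[-0.043,-0.0024,0],"turn":[0,0,0],"jaw":0.53},
  {"travel":[-0.058,-0.0032,0],"turn":[0,0,0],"jaw":0.53},
  {"travel":[-0.073,-0.0041,0],"turn":[0,0,0],"jaw":0.53},
])

```text
time_s: 17.68
eef_pos: [0.5865, 0.0925, 0.0888]
orientation: [[-0.998, -0.055, 0.0], [-0.055, 0.998, -0.0], [-0.0, -0.0, -1.0]]
contact_force: [1.0, 0.2, 0.4]
grip_width: 0.237
```

```bash
python3 look.py p12;python3 -c "
from h import *
sc();goal(30,61,.0875,180)"
```

```text
t 17.68 tray [54.9 60.7] z 0.0888 ang -180.08 F [1.  0.2 0.4] grip 0.237 j [ 1. 26. -9. 55. -0. -2.]
scene px [264.1 139.1  28.8   5.1 118. ] tray [-74.6 151.9]
scene px [318.3 140.3  25.6   5.7  89. ] tray [101.4 248.9]
scene px [250.8 147.9   8.   11.   81. ] tray [-92.4  85.7]
scene px [273.3 165.   12.    7.1  71. ] tray [20.1 49.9]
scene px [294.3 163.8   5.1   7.8  26. ] tray [79.8 92.3]
scene px [270.5 177.8  10.2  12.1  48. ] tray [41.  -8.1]
goal (30, 61, 0.0875, 180) travel [-0.0407 -0.0019 -0.0023] turn [ 0.     -0.0002  0.0004]
```

View pics/p12.png

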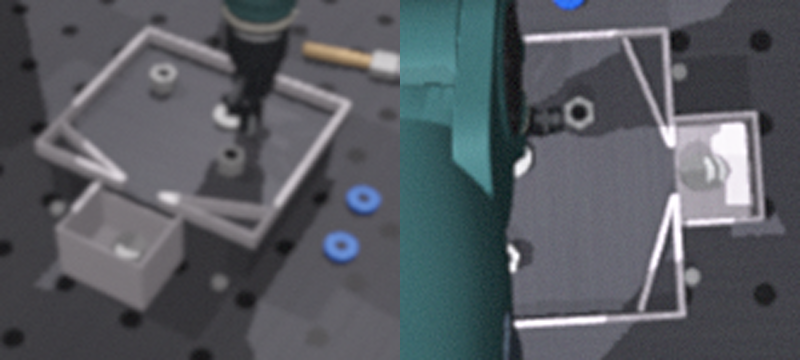

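Request:
arm_command([
  {"travel":[-0.013,-0.0007,0],"turn":[0,0,0],"jaw":0.53},
  {"travel":[-0.024,-0.0013,0],"turn":[0,0,0],"jaw":0.53},
  {"travel":[-0.032,-0.0018,0],"turn":[0,0,0],"jaw":0.53},
  {"travel":[-0.036,-0.002,0],"turn":[0,0,0],"jaw":0.53},
  {"travel":[-0.037,-0.002,0],"turn":[0,0,0],"jaw":0.53},
])

```text
time_s: 18.4
eef_pos: [0.5648, 0.0914, 0.0888]
orientation: [[-0.999, -0.055, 0.0], [-0.055, 0.999, -0.0], [-0.0, -0.0, -1.0]]
contact_force: [0.7, 0.2, 0.5]
grip_width: 0.234
```

```bash
python3 look.py p13;python3 -c "
from h import *
sc();goal(2,103,.15,90)"
```

```text
t 18.4 tray [33.2 60.8] z 0.0888 ang -180.08 F [0.7 0.2 0.5] grip 0.234 j [  1.  24. -12.  54.  -0.  -2.]
scene px [261.2 138.   22.5   5.1  88. ] tray [-87.1 152. ]
scene px [318.3 140.3  25.6   5.7  88. ] tray [101.4 248.8]
scene px [250.8 147.9   8.   11.   80. ] tray [-92.4  85.7]
scene px [267.8 162.8  11.4   6.5  65. ] tray [-1.7 49.8]
goal (2, 103, 0.15, 90) travel [-0.0561  0.0673  0.102 ] turn [ 0.      0.     -0.4996]
```

View pics/p13.png

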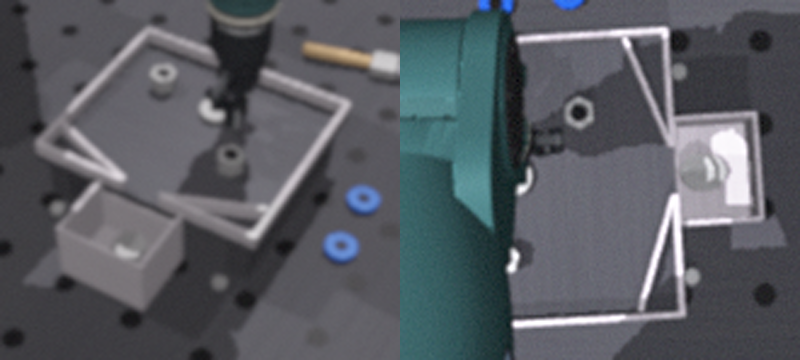

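Request:
arm_command([
  {"travel":[0.015,0.001,0.02],"turn":[0,0,0],"jaw":0.53},
  {"travel":[0.015,0.001,0.1],"turn":[0,0,0],"jaw":0.53},
  {"travel":[-0.01,0.04,0.1],"turn":[0,0,-0.06],"jaw":0.53},
  {"travel":[-0.04,0.07,0.1],"turn":[0,0,-0.12],"jaw":0.53},
  {"travel":[-0.055,0.071,0.1],"turn":[0,0,-0.18],"jaw":0.53},
])

```text
time_s: 19.12
eef_pos: [0.531, 0.1349, 0.1488]
orientation: [[-0.871, 0.49, -0.0], [0.49, 0.871, 0.0], [0.0, -0.0, -1.0]]
contact_force: [0.2, -0.2, -0.4]
grip_width: 0.233
```

Request:
arm_command([
  {"travel":[0,0,0],"turn":[0,0,-0.06],"jaw":0.53},
  {"travel":[0,0,0],"turn":[0,0,-0.12],"jaw":0.53},
  {"travel":[0,0,0],"turn":[0,0,-0.18],"jaw":0.53},
  {"travel":[0,0,0],"turn":[0,0,-0.24],"jaw":0.53},
  {"travel":[0,0,0],"turn":[0,0,-0.3],"jaw":0.53},
])

```text
time_s: 19.75
eef_pos: [0.5319, 0.134, 0.1487]
orientation: [[-0.119, 0.993, -0.0], [0.993, 0.119, -0.0], [0.0, -0.0, -1.0]]
contact_force: [-0.1, -0.5, -0.4]
grip_width: 0.236
```

```bash
python3 look.py p14;python3 -c "
from h import *
sc();goal(3,104,.0875,90)"
```

```text
t 19.75 tray [  2.7 105.2] z 0.1487 ang 93.62 F [-0.1 -0.5 -0.4] grip 0.236 j [ 6. 20. -9. 61.  0. 89.]
top blob px [210.7 210.8] area 178 tray [ 3.3 62. ]
top blob px [207.1 244.1] area 113 tray [-84.7  76.1]
scene px [318.3 140.3  25.6   5.7  87. ] tray [101.6 248.9]
scene px [250.8 147.9   8.   11.   80. ] tray [-92.2  85.9]
scene px [270.6 161.1  10.   13.  111. ] tray [ 2.6 62.2]
scene px [291.8 179.1   6.1  17.2  41. ] tray [105.5  22.5]
goal (3, 104, 0.0875, 90) travel [ 0.0006 -0.0019 -0.102 ] turn [ 0.     -0.0001 -0.0213]
```

View pics/p14.png

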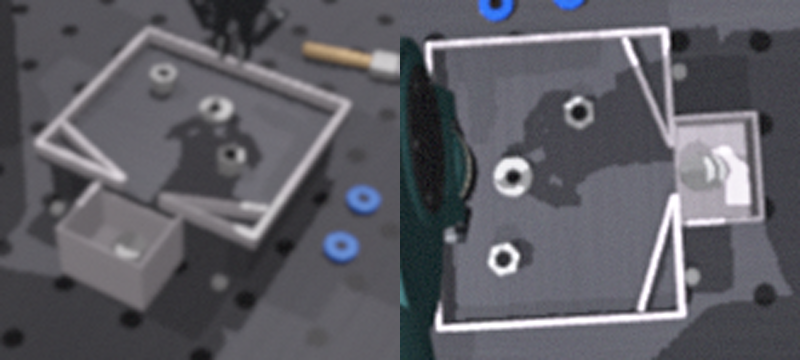

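The third washer is in the middle lane at tray (3,62), confirmed in both views. I'll lower behind it and push.

Request:
arm_command([
  {"travel":[0,0,-0.03],"turn":[0,0,-0.021],"jaw":0.53},
  {"travel":[0,0,-0.06],"turn":[0,0,-0.021],"jaw":0.53},
  {"travel":[0,0,-0.09],"turn":[0,0,-0.021],"jaw":0.53},
  {"travel":[0,0,-0.1],"turn":[0,0,-0.021],"jaw":0.53},
  {"travel":[0,0,-0.1],"turn":[0,0,-0.021],"jaw":0.53},
])

```text
time_s: 20.48
eef_pos: [0.5319, 0.1339, 0.0888]
orientation: [[-0.062, 0.998, -0.0], [0.998, 0.062, -0.0], [0.0, -0.0, -1.0]]
contact_force: [0.1, 0.3, 0.6]
grip_width: 0.237
```

```bash
python3 -c "
from h import *
where();goal(0,-98,.0875,90)"
```

```text
t 20.48 tray [  2.7 105.2] z 0.0888 ang 90.31 F [0.1 0.3 0.6] grip 0.237 j [  6.  22. -15.  53.   0.  92.]
goal (0, -98, 0.0875, 90) travel [ 0.0145 -0.3383 -0.0022] turn [ 0.     -0.0001 -0.0017]
```

Request:
arm_command([
  {"travel":[0.0005,-0.012,-0.002],"turn":[0,0,-0.0017],"jaw":0.53},
  {"travel":[0.001,-0.026,-0.002],"turn":[0,0,-0.0017],"jaw":0.53},
  {"travel":[0.002,-0.042,-0.002],"turn":[0,0,-0.0017],"jaw":0.53},
  {"travel":[0.0025,-0.06,-0.002],"turn":[0,0,-0.0017],"jaw":0.53},
  {"travel":[0.0035,-0.078,-0.002],"turn":[0,0,-0.0017],"jaw":0.53},
])

```text
time_s: 21.1
eef_pos: [0.5341, 0.0863, 0.0877]
orientation: [[-0.054, 0.999, 0.0], [0.999, 0.054, 0.0], [0.0, 0.0, -1.0]]
contact_force: [-0.5, 1.6, 2.0]
grip_width: 0.236
```

Request:
arm_command([
  {"travel":[0.001,-0.018,0],"turn":[0,0,0],"jaw":0.53},
  {"travel":[0.0016,-0.036,0],"turn":[0,0,0],"jaw":0.53},
  {"travel":[0.0024,-0.054,0],"turn":[0,0,0],"jaw":0.53},
  {"travel":[0.0032,-0.072,0],"turn":[0,0,0],"jaw":0.53},
  {"travel":[0.004,-0.09,0],"turn":[0,0,0],"jaw":0.53},
])

```text
time_s: 21.72
eef_pos: [0.5364, 0.0324, 0.0876]
orientation: [[-0.054, 0.999, -0.0], [0.999, 0.054, -0.0], [-0.0, -0.0, -1.0]]
contact_force: [-0.2, 1.4, 1.7]
grip_width: 0.237
```

Request:
arm_command([
  {"travel":[0.001,-0.018,0],"turn":[0,0,0],"jaw":0.53},
  {"travel":[0.0016,-0.036,0],"turn":[0,0,0],"jaw":0.53},
  {"travel":[0.0024,-0.054,0],"turn":[0,0,0],"jaw":0.53},
  {"travel":[0.0032,-0.072,0],"turn":[0,0,0],"jaw":0.53},
  {"travel":[0.004,-0.09,0],"turn":[0,0,0],"jaw":0.53},
])

```text
time_s: 22.35
eef_pos: [0.5388, -0.0216, 0.0876]
orientation: [[-0.054, 0.999, -0.0], [0.999, 0.054, 0.0], [0.0, -0.0, -1.0]]
contact_force: [-0.7, 2.2, 0.9]
grip_width: 0.234
```

```bash
python3 look.py p15;python3 -c "
from h import *
goal(0,-98,.0875,90)"
```

```text
t 22.35 tray [  0.9 -50.5] z 0.0876 ang 89.89 F [-0.7  2.2  0.9] grip 0.234 j [-11.  21. -17.  52.   0.  76.]
top blob px [280.8 250.2] area 171 tray [-112.5 -118.9]
goal (0, -98, 0.0875, 90) travel [ 0.0029 -0.0784 -0.    ] turn [ 0.0001 -0.      0.0009]
```

View pics/p15.png

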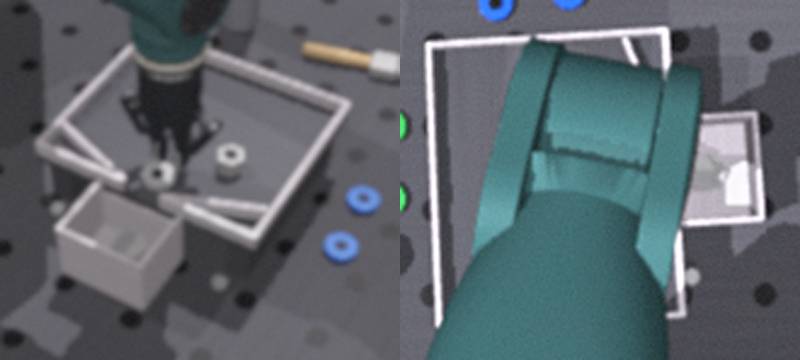

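Request:
arm_command([
  {"travel":[0.001,-0.018,0],"turn":[0,0,0],"jaw":0.53},
  {"travel":[0.001,-0.034,0],"turn":[0,0,0],"jaw":0.53},
  {"travel":[0.001,-0.048,0],"turn":[0,0,0],"jaw":0.53},
  {"travel":[0.001,-0.06,0],"turn":[0,0,0],"jaw":0.53},
  {"travel":[0.002,-0.07,0],"turn":[0,0,0],"jaw":0.53},
])

```text
time_s: 23.08
eef_pos: [0.54, -0.0633, 0.0876]
orientation: [[-0.054, 0.999, -0.0], [0.999, 0.054, 0.0], [0.0, -0.0, -1.0]]
contact_force: [0.6, 1.0, 0.3]
grip_width: 0.234
```

Request:
arm_command([
  {"travel":[0,-0.006,0],"turn":[0,0,0],"jaw":0.53},
  {"travel":[0,-0.008,0],"turn":[0,0,0],"jaw":0.53},
  {"travel":[0,-0.008,0],"turn":[0,0,0],"jaw":0.53},
])

```text
time_s: 23.45
eef_pos: [0.54, -0.0677, 0.0876]
orientation: [[-0.054, 0.999, -0.0], [0.999, 0.054, -0.0], [-0.0, -0.0, -1.0]]
contact_force: [-0.5, 0.2, 0.1]
grip_width: 0.232
```

```bash
python3 look.py p16
```

```text
t 23.45 tray [ -0.5 -96.6] z 0.0876 ang 89.89 F [-0.5  0.2  0.1] grip 0.232 j [-16.  22. -16.  52.  -0.  71.]
top blob px [207.2 244.2] area 132 tray [-84.9  75.7]
```

View pics/p16.png

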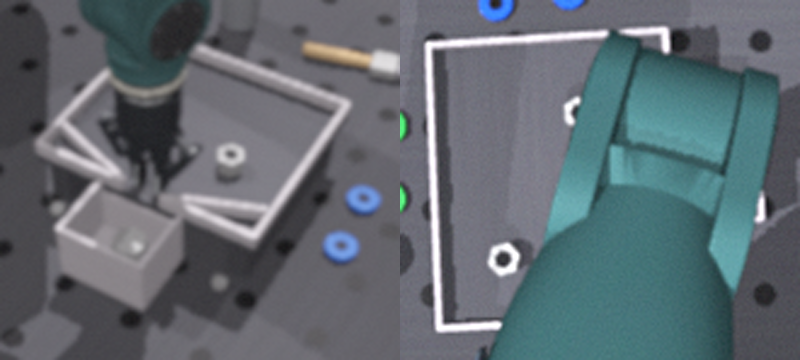

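Looks dropped. I'll lift away and move back to clear the view.

Request:
arm_command([
  {"travel":[0,0.01,0.06],"turn":[0,0,0],"jaw":0.53},
  {"travel":[0,0.02,0.14],"turn":[0,0,0],"jaw":0.53},
  {"travel":[-0.05,0.07,0.2],"turn":[0,0,0],"jaw":0.53},
  {"travel":[-0.15,0.12,0.2],"turn":[0,0,0],"jaw":0.53},
  {"travel":[-0.22,0.15,0.2],"turn":[0,0,0],"jaw":0.53},
])

```text
time_s: 24.18
eef_pos: [0.4062, 0.0233, 0.2078]
orientation: [[-0.055, 0.998, 0.001], [0.998, 0.055, -0.0], [-0.0, 0.001, -1.0]]
contact_force: [-1.5, 0.9, 0.1]
grip_width: 0.236
```

Request:
arm_command([
  {"travel":[-0.03,0.1,0],"turn":[0,0,0],"jaw":0.53},
  {"travel":[-0.03,0.2,0],"turn":[0,0,0],"jaw":0.53},
  {"travel":[-0.03,0.2,0],"turn":[0,0,0],"jaw":0.53},
  {"travel":[-0.03,0.2,0],"turn":[0,0,0],"jaw":0.53},
])

```text
time_s: 24.68
eef_pos: [0.3899, 0.1424, 0.2076]
orientation: [[-0.055, 0.998, -0.0], [0.998, 0.055, -0.0], [-0.0, -0.0, -1.0]]
contact_force: [0.3, -0.6, -0.1]
grip_width: 0.233
```

```bash
python3 look.py p17; python3 - <<'E'
from h import *
d=dict(np.load("top_l.npz"));s=dict(np.load("scene_l.npz"));b=lambda i:cv2.cvtColor(i,cv2.COLOR_RGB2BGR)
a=cv2.resize(b(d["img"][170:245,255:330]),(400,400),interpolation=cv2.INTER_CUBIC)
c=cv2.resize(b(s["img"][180:245,200:270]),(400,400),interpolation=cv2.INTER_CUBIC)
cv2.imwrite("pics/slot.png",np.hstack([c,a]));cv2.imwrite("pics/full.png",b(d["img"]))
E
```

```text
t 24.68 tray [-138.6  121.6] z 0.2076 ang 89.96 F [ 0.3 -0.6 -0.1] grip 0.233 j [  9.   5. -20.  66.  -0.  96.]
top blob px [238.5 185. ] area 94 tray [ 68.5 -16.6]
top blob px [207.  244.1] area 110 tray [-84.6  76.2]
```

View pics/slot.png

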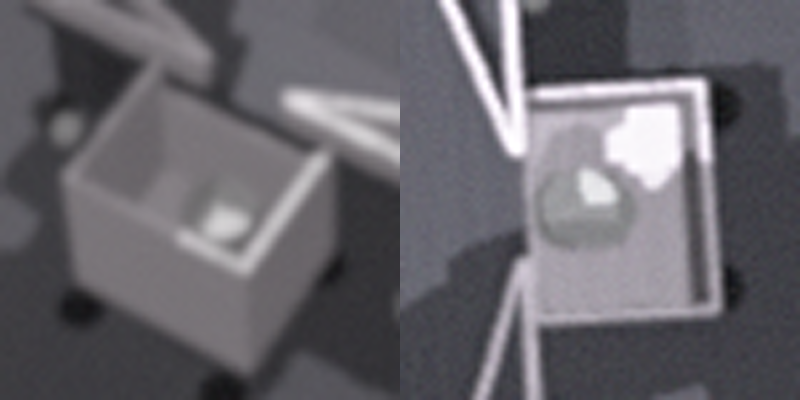

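View pics/full.png

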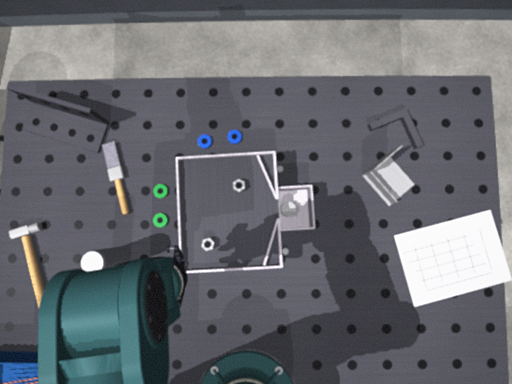

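```bash
python3 - <<'E'
from h import *
d=dict(np.load("top_l.npz"))
for v in range(186,232,3):
    row=[]
    for u in range(280,314,3):
        r=ray(d,u,v);X=d["R"].T@(r*d["range_z"][v,u]-d["t"]);row.append(int(round(X[2]*1000)))
    print(v,row)
a=dict(np.load("top0.npz"))["img"].astype(int);
E
```

```text
186 [1, 0, 90, 92, 92, 89, 91, 91, 92, 88, 88, 2]
189 [53, 47, 43, 35, 31, 23, 18, 14, 9, 13, 75, -2]
192 [7, 4, 1, 3, 5, 1092, 6, 5, 1, 7, 71, -2]
195 [9, 5, 3, 2, 5, 7, 2, 5, 4, 9, 69, 2]
198 [3, 5, 5, 5, 7, 5, 6, 3, 5, 3, 67, 0]
201 [7, 5, 2, 36, 10, 3, 7, 3, 4, 2, 60, 87]
204 [5, 34, 37, 31, 34, 13, 7, 8, 4, 7, 56, 89]
207 [26, 38, 36, 34, 38, 38, 14, 9, 5, 1, 54, 89]
210 [24, 37, 35, 35, 34, 40, 15, 6, 4, 7, 45, 92]
213 [4, 34, 32, 32, 33, 16, 3, 3, 4, 6, 39, 92]
216 [69, 2, 5, 4, 7, 6, 4, 8, 5, 6, 39, 90]
219 [73, 2, 4, 9, 4, 6, 4, 8, 9, 8, 31, 90]
222 [70, 3, 8, 4, 4, 6, 3, 6, 8, 6, 24, 88]
225 [69, 8, 5, 5, 4, 5, 8, 4, 4, -1, 23, 86]
228 [103, 5, 34, 73, 87, 86, 88, 87, 90, 91, 89, 87]
231 [105, 0, 1, -1, 0, -1, 1, -2, -1, -2, -1, 0]
```

The top of the stack is at 35 mm, which is the 5 mm floor plus three 10 mm washers. The robot is clear, so I'm handing in.

```bash
python3 -c "
from workcell import order;order.job_done()"
```

```text
the job is handed in; nothing more can be done
```

All three steel washers are in the catch slot. I pushed them one at a time through the gate with the part-closed fingertips, in the order middle, near, far. None was lifted off the tray, and I handed the job in at about 25 s with the arm raised clear.

- **Slot:** the depth picture shows one pile with its top at about 35 mm, which is the 5 mm floor plus three washers. No washer is left on the tray.
- **Nuts:** they were last seen at tray (68.5, -16.6) and (-84.6, 76.2) mm, within about 2 mm of where they started. That is within how well the camera pictures can tell.
- **Rest of the table:** the blue and green rings and the other things in view looked unmoved in the last overhead picture. The arm hid part of the left side, so I could not see the tool handle and tray there fully. The arm only passed near that area at height.
- **Forces:** the contact forces read after each move stayed at about 3 N or less. I did not read them during the moves.

No check failed. Two estimates of the second washer's sideways position differed by about 6 mm while it was partly hidden, so I went by the overhead view and the finger position.

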